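# Acknowledge the alarm and shut the console cover

## Robot

A 7-joint arm with a two-finger parallel gripper is mounted at the origin on the work surface. World frame = base frame: x ahead of the robot, y to its left, z up, the work surface at z = 0. Lengths are in m, angles in degrees, forces in N, time in s.
With the tool pointing down it reaches from about 0.425 to 0.875 m from the base axis. Payload 4.7 kg.
Tool frame: the origin (TCP) lies at the very end of the fingers, on their centre line; the grasp point (between the pads) lies 19 mm behind it; z points along the fingers, y is the line along which they close (so a half turn about z gives the same grasp; the last joint's range is limited). The gripper opens to 87 mm and grips with 3 to 60 N. Pads are 19 mm wide; open, the fingers measure 117 mm over their backs; the gripper's body (75 mm by 190 mm) begins 51 mm behind the grasp point.
Start: joints at [70.537, 18.392, -4.016, 83.108, 1.295, 78.541, -3.26], TCP at [0.225, -0.61, 0.223] pointing down, gripper open.
Joint ranges: [-163.93, 163.93], [-17.29, 119.83], [-79.2, 71.16], [3.27, 140.29], [-89.18, 269.18], [5.43, 117.66], [-154.24, 154.24]. Speed limits (degrees/s): [147.25, 147.25, 180, 180, 180, 180, 180].

## Interface

Orientations are given as [roll, pitch, yaw] about the fixed x, y, z axes, in that order (R = Rz(yaw) Ry(pitch) Rx(roll)).
In Python, from cell import telemetry, cams, env gives the robot as it stands.
- The arm moves only by the tool arm_command, never from a script. Its argument "series" is text: rows parted by semicolons, each of 5 numbers parted by spaces: the shift along the tool's x, y, z in mm, then the turn about the tool's z in rad, then the closure in counts, from 0 (fully open) to 255 (shut). A call has 1 to 20 rows; each row shifts and turns the commanded pose from where the row before left it, along the tool's axes as they then stand; what a row does not reach is not made up. A row lasts 1/12 s, in which the tool goes at most 41.7 mm and 7.16 degrees, less where a joint would pass 70% of its speed; a pose out of reach is approached as far as the arm can. A call is refused whole if a number of a shift passes 41.7 or a number of a turn 0.125, either way. A call with a gripper value outside its range is refused whole. The fingers move at their own pace and stop on an object; "squeeze" is the grip in N (left out, the last holds). Time passes only in rows, so rows that do not move let the fingers close. It gives the time, the measured TCP pose, the force, the opening and the grip force at its end, in the units of the state.
- telemetry.get_obs(): the state, without advancing time (a new reading comes with each control period).
- cams.read_camera(name): name is "scene" or "side" or "wrist"; returns the picture (384x512x3 uint8, blue, green, red); there is no depth.
- cams.calibration(name): a dict with "K" (3x3 intrinsics, pixels), "origin" and "rotation" of the camera in the world; the wrist camera has in their place "hand_eye" (4x4, takes a point from camera to tool coordinates, whose origin is the TCP and whose axes are the flange's). Camera axes: x right, y down, z forward; pixel columns grow to the right and rows downward; lengths in m; the calibration is good to about 2 mm. A picture is of the moment at which its call begins: read the wrist's pose just before it. calibration takes no time and is no camera call.
- env.sign_off(): hands the job in; it is judged then, once.
The state is a dict: "time_s": time; "qpos": joint angles; "joint_velocities": joint speeds; "effort": joint torques, N m; "tool_pos": TCP position; "tool_rot": TCP orientation; "force": force on the tool from outside, world axes, zero at the start; "wrist_torque": the same for the moment, N m; "grip_width": finger opening in m; "grasp_force": force on a finger pad.
Only numpy, scipy, OpenCV 4.12 (cv2) and the standard library are available. Lean on these libraries where they do the work, as an engineer would, in place of code of your own. Each camera call takes 0.05 s, during which the arm holds its last target. There are 200 camera calls.

## Task

On the desktop alarm console in the control room, press the large mushroom button all the way in and let it spring back, leaving the two small buttons unpressed; then push the open clear cover gently shut over the buttons, fully down, without letting it slam. Do it all by pushing with the fingertips: do not grip the cover between the fingers, do not lift anything, and leave the mug, the radio and the mouse where they are.

Things in the scene. Friction and masses are not known exactly. Their poses are not given: they have to be found in the camera images.
- console: Grey alarm console, fixed: box 200 deep (its x, horizontal, from robot side to hinged back), 260 wide (y), 95 mm high, top open under the cover; rim walls 8 mm, black deck 45 mm above the desk. Origin: centre of underside, on the desk. On the deck three red buttons in a row along y, 35 mm in front of the middle, at y = -70, 0, 70 mm; which place holds the large one varies.
- large_button_top (a point): Centre of the top face of the large mushroom button: red disc 42 mm across, top 75 mm above the desk when out. Pressed straight down.
- large_button (a joint): Travel of the large button: 0 m out, 0.007 m fully in (about 2 N to start it, 6 N at the bottom, then a hard stop); it springs back by itself.
- small_button_a_top (a point): Centre of the top face of one small button: red disc 22 mm across, top 75 mm above the desk. Not to be pressed.
- small_button_a (a joint): Travel of that small button: 0 m out, 0.007 m fully in.
- small_button_b_top (a point): Centre of the top face of the other small button, just the same. Not to be pressed.
- small_button_b (a joint): Travel of that other small button: 0 m out, 0.007 m fully in.
- cover (a joint): Cover angle: 0 rad shut, level on the rim; grows as it swings up and back; stands near upright (1.3 to 1.7) at the start; back stop 1.75. Stiff hinge (friction about 0.5 N m): it stays where it is left and must be pushed all the way down to the hard stop at 0.
- cover_hinge (a point): Clear pane in a grey frame, 200 from hinge to free edge, 260 wide, 8 mm thick, 0.25 kg. Point: mid hinge line at its underside, 100 mm behind the console's middle, 95 mm up. Turns with the cover: x in the pane towards the hinge, y along the hinge, z out of the outer face (up when shut, away from robot when open).
- cover_edge (a point): Middle of the cover's free edge on its outer face, 200 mm from the hinge line. A grey tab 50 mm wide, 5 mm thick, stands 15 mm out past it.
- mug: White ceramic mug, 76 mm across, 90 mm high, standing loose beside the console. Origin: centre of its underside. Leave alone.
- radio: Black hand-held two-way radio standing loose on its foot beside the console: 34 x 58 x 105 mm with a 60 mm aerial on top. Origin: centre of its underside. Leave alone.
- mouse: Black computer mouse, 105 x 60 x 34 mm, loose on the desk. Origin: centre of its underside. Leave alone.

How it is judged:
By the outcome, as a careful person would: the job done as asked, in the order asked, and still so for the second after the job is handed in, with the robot touching nothing.
It also fails if it takes over 54 s, if anything falls off the work surface, if the arm or the gripper's body presses on something with over 40 N, if the wrist force passes 120 N, or if a joint passes its speed limit or range.

## Working session

There is one attempt and no reset: what is moved stays moved. The work goes in short steps, Python scripts to look and compute and a tool call to move; the robot and the scene stay as the last step left them, time stands still between calls to the robot, and variables do not carry over. Pictures are saved under pics/ and viewed, at most 10 in all, crops included, and the job is handed in when it is done.

Besides the shell and the picture viewer there is one more tool, called as name(argument=value, ...) on one line, values as JSON. arm_command: Moves the arm, as the interface text tells. Its arguments: {"type":"object","properties":{"series":{"type":"string"},"squeeze":{"type":"number"}},"required":["series"]}

```bash
mkdir -p pics; ls
python3 - <<'E'
from cell import telemetry, cams, env
import cv2, numpy as np
o=telemetry.get_obs(); print(o['time_s'],o['tool_pos'],o['tool_rot'],o['force'])
a=cams.read_camera("scene"); b=cams.read_camera("side")
cv2.imwrite('pics/scene.png',a); cv2.imwrite('pics/side.png',b)
for n in("scene","side","wrist"): print(n,cams.calibration(n))
E
```

```text
pics
0.0 [ 0.22495171 -0.60925393  0.2214761 ] [-1.79892126e+02  4.58645960e-03  2.02714925e+01] [ 0.07168778  0.53867834 -0.06140561]
scene {'K': array([[393.39628726,   0.        , 259.39670472],
       [  0.        , 393.39628726, 195.57745849],
       [  0.        ,   0.        ,   1.        ]]), 'origin': array([ 0.62305621, -0.66659833,  0.85162957]), 'rotation': array([-140.19028134,    0.53076259,    9.09787181])}
side {'K': array([[376.07275241,   0.        , 252.83459502],
       [  0.        , 376.07275241, 194.78940505],
       [  0.        ,   0.        ,   1.        ]]), 'origin': array([0.21152009, 0.66534829, 0.63543639]), 'rotation': array([-126.72981319,    0.95821313, -156.29668549])}
wrist {'K': array([[307.55731461,   0.        , 251.04779441],
       [  0.        , 307.55731461, 193.95204153],
       [  0.        ,   0.        ,   1.        ]]), 'hand_eye': array([[-4.42553668e-04, -9.66483843e-01, -2.56727064e-01,
         7.00407630e-02],
       [ 9.99999512e-01, -2.00898597e-04, -9.67518575e-04,
         7.61006666e-04],
       [ 8.83514964e-04, -2.56727367e-01,  9.66483460e-01,
        -1.62484441e-01],
       [ 0.00000000e+00,  0.00000000e+00,  0.00000000e+00,
         1.00000000e+00]])}
```

View pics/scene.png

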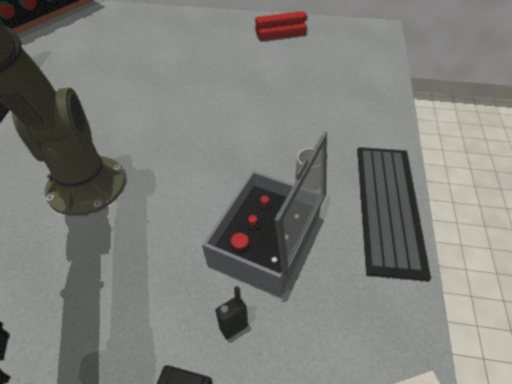

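View pics/side.png

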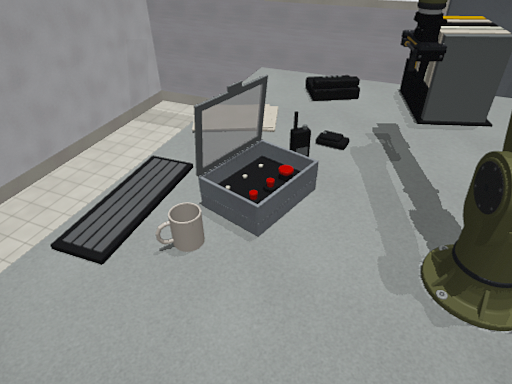

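The scene view shows the console near (265,230), with the large button at about (240,241), the small ones at (252,219) and (265,200), and the radio at (233,315). The side view shows the large button at about (286,170), the cover's free edge running from (198,107) to (267,78) with its tab at (235,88), and the mug at (186,228).

```bash
cat > h.py <<'E'
import numpy as np, cv2
from scipy.spatial.transform import Rotation as R
from cell import telemetry, cams, env
def rpy(a): return R.from_euler('xyz',a,degrees=True).as_matrix()
def cam(n,o=None):
    c=cams.calibration(n)
    if n!='wrist': return np.array(c['K']),np.array(c['origin']),rpy(c['rotation'])
    T=np.array(c['hand_eye']);Rt=rpy(o['tool_rot'])
    return np.array(c['K']),np.array(o['tool_pos'])+Rt@T[:3,3],Rt@T[:3,:3]
def ray(c,p):
    d=c[2]@np.linalg.inv(c[0])@np.array([p[0],p[1],1.]);return c[1],d/np.linalg.norm(d)
def plane(c,p,z):
    o,d=ray(c,p);return o+d*(z-o[2])/d[2]
def tri(rs):
    A=0;b=0
    for o,d in rs:
        P=np.eye(3)-np.outer(d,d);A=A+P;b=b+P@o
    x=np.linalg.solve(A,b);return x,[round(float(np.linalg.norm((np.eye(3)-np.outer(d,d))@(x-o)))*1000,1) for o,d in rs]
def proj(c,X):
    v=c[0]@(c[2].T@(np.array(X)-c[1]));return v[:2]/v[2]
def reds(im,box):
    m=((im[...,2]>110)&(im[...,1]<70)&(im[...,0]<70)).astype(np.uint8)
    n,l,s,ct=cv2.connectedComponentsWithStats(m)
    return [(ct[i],s[i]) for i in range(1,n) if s[i,4]>8 and box[0]<ct[i][0]<box[1] and box[2]<ct[i][1]<box[3]]
E
python3 - <<'E'
from h import *
np.set_printoptions(precision=4,suppress=True)
S=cam('scene');D=cam('side')
a=cv2.imread('pics/scene.png');b=cv2.imread('pics/side.png')
ra=sorted(reds(a,(200,300,180,270)),key=lambda t:t[0][0]); rb=sorted(reds(b,(230,320,150,210)),key=lambda t:-t[0][0])
for t,u in zip(ra,rb): print(t[0],t[1],u[0],u[1],tri([ray(S,t[0]),ray(D,u[0])]), plane(S,t[0],.073),plane(D,u[0],.073))
E
python3 -c "
import cv2
a=cv2.imread('pics/scene.png')[120:300,190:340];b=cv2.imread('pics/side.png')[70:240,180:330]
cv2.imwrite('pics/z.png',cv2.hconcat([cv2.resize(a[:170],(750//2*2//2,425)),cv2.resize(b,(375,425))]))
a=cv2.resize(a,None,fx=3,fy=3,interpolation=2);b=cv2.resize(cv2.imread('pics/side.png')[70:250,185:300],None,fx=3,fy=3,interpolation=2)
cv2.imwrite('pics/z.png',cv2.hconcat([a,b]))"
```

```text
[239.1304 240.0435] [231 233  17  15 207] [285.8448 168.9828] [279 164  15  11 116] (array([ 0.4876, -0.1674,  0.071 ]), [0.3, 0.3]) [ 0.4877 -0.1688  0.073 ] [ 0.487  -0.1643  0.073 ]
[252.2653 218.2245] [249 215   8   8  49] [269.9024 180.0488] [266 178   9   6  41] (array([ 0.5078, -0.0999,  0.0716]), [0.6, 0.6]) [ 0.5074 -0.1012  0.073 ] [ 0.5077 -0.0978  0.073 ]
[264.2 198.5] [261 196   8   6  40] [253.0667 192.3778] [249 190   9   6  45] (array([ 0.5272, -0.033 ,  0.0712]), [0.5, 0.5]) [ 0.527  -0.0347  0.073 ] [ 0.5267 -0.0307  0.073 ]
```

View pics/z.png

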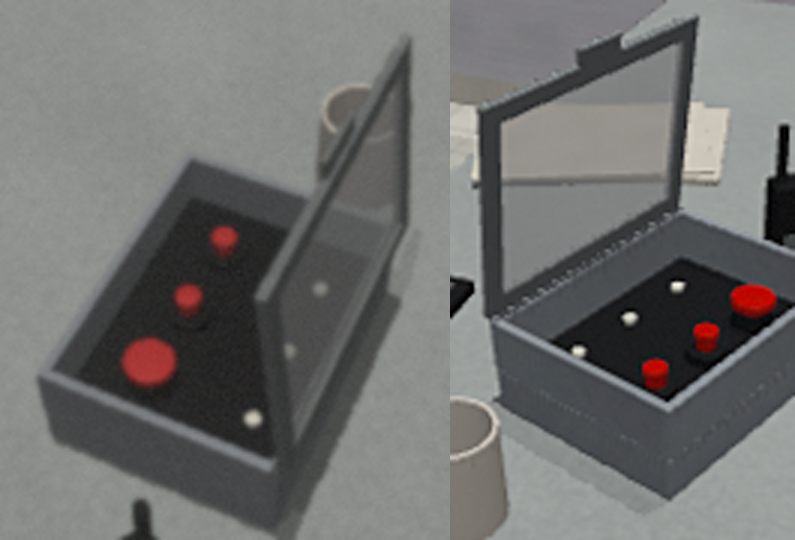

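Run:
```python
from h import *
np.set_printoptions(precision=4,suppress=True)
S=cam('scene');D=cam('side')
yh=np.array([.0396,.1344,0]);yh/=np.linalg.norm(yh);xh=np.array([yh[1],-yh[0],0])
C=np.array([.5075,-.0998,0])+.035*xh
print('C',C,'yaw',np.degrees(np.arctan2(xh[1],xh[0])))
def L(p): return np.array([(p-C)@xh,(p-C)@yh,p[2]])
for n,s,d in [('+y corner',(326,132.5),(195,105.7)),('-y corner',(276.7,217.7),(267.5,75.7)),('aerial top',(237.5,289),(296.5,113)),('con front -y top',(204,245),None),('con front +y top',(253.5,174.5),None),('con front +y top',None,(258.7,205.7))]:
    if s and d: X,e=tri([ray(S,s),ray(D,d)]);print(n,X,e,L(X))
    else: X=plane(S,s,.095) if s else plane(D,d,.095); print(n,L(X))
for n,p in [('radio base',(228,338)),('radio base2',(247,325))]: print(n,L(plane(S,p,0)))
```

```text
C [ 0.5411 -0.1097  0.    ] yaw -16.41723283043478
+y corner [ 0.6572 -0.0119  0.2916] [0.3, 0.3] [0.0837 0.1267 0.2916]
-y corner [ 0.5806 -0.253   0.2915] [2.0, 2.0] [ 0.0784 -0.1263  0.2915]
aerial top [ 0.5195 -0.3349  0.1605] [1.6, 1.6] [ 0.043  -0.2222  0.1605]
con front -y top [-0.0929 -0.13    0.095 ]
con front +y top [-0.0869  0.1135  0.095 ]
con front +y top [-0.0992  0.126   0.095 ]
radio base [ 0.0346 -0.2652  0.    ]
radio base2 [ 0.0589 -0.2219  0.    ]
```

arm_command(series="0 0 0 0.08 255;0 0 0 0.08 255;0 0 0 0.08 255;0 0 0 0.08 255;0 0 0 0.08 255;0 0 0 0.08 255;0 0 0 0.08 255;0 0 0 0.08 255", squeeze=5)

```text
time_s: 0.77
tool_pos: [0.2251, -0.6094, 0.2219]
tool_rot: [-180.0, 0.0, -16.6]
force: [-0.1, -1.2, 0.6]
grip_width: 0.0415
grasp_force: 0.0
```

arm_command(series="7 -14 0 0 255;7 -28 0 0 255;7 -28 0 0 255;7 -28 0 0 255;7 -28 0 0 255;7 -28 0 0 255;7 -28 0 0 255;7 -28 0 0 255;7 -28 0 0 255;7 -28 0 0 255;7 -28 0 0 255;7 -28 0 0 255;7 -28 0 0 255;7 -28 0 0 255;7 -28 0 0 255;7 -28 0 0 255;7 -28 0 0 255;7 -28 0 0 255;0 -10 0 0 255;0 0 0 0 255")

```text
time_s: 2.43
tool_pos: [0.4881, -0.161, 0.2224]
tool_rot: [-179.9, 0.0, -15.9]
force: [-0.4, 0.8, -0.0]
grip_width: 0.0004
grasp_force: 0.0
```

Run:
```python
from h import *
np.set_printoptions(precision=4,suppress=True)
o=telemetry.get_obs();im=cams.read_camera('wrist');cv2.imwrite('pics/w1.png',im)
W=cam('wrist',o);print(o['tool_pos'],o['tool_rot'])
for c,s in reds(im,(0,512,0,384)): print(c,s,plane(W,c,.075))
```

```text
[ 0.4881 -0.161   0.2224] [-179.944     0.0276  -15.8913]
[255.7844 179.8267] [ 236  161   40   39 1206] [ 0.4895 -0.1667  0.075 ]
[120.8856 178.9739] [110 169  24  21 306] [ 0.5285 -0.0334  0.075 ]
[188.7538 179.2644] [179 170  20  20 329] [ 0.509  -0.1005  0.075 ]
```

View pics/w1.png

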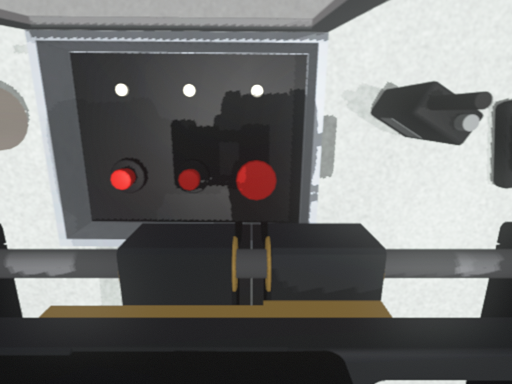

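The wrist view shows the large button at (256,180), which agrees with the first measurement to within about 2 mm. The closed fingers are just short of it.

arm_command(series="2 5.6 10 0 255;0 0 10 0 255;0 0 10 0 255;0 0 10 0 255;0 0 10 0 255;0 0 10 0 255;0 0 10 0 255;0 0 10 0 255;0 0 10 0 255;0 0 10 0 255;0 0 10 0 255;0 0 10 0 255;0 0 10 0 255;0 0 8 0 255;0 0 4 0 255;0 0 0 0 255;0 0 0 0 255")

```text
time_s: 3.9
tool_pos: [0.4877, -0.1716, 0.0805]
tool_rot: [180.0, 0.0, -16.4]
force: [-0.3, -0.4, -0.0]
grip_width: 0.0004
grasp_force: 0.0
```

arm_command(series="0 0 2 0 255;0 0 2 0 255;0 0 2 0 255;0 0 2 0 255;0 0 1 0 255;0 0 1 0 255;0 0 0 0 255;0 0 0 0 255;0 0 0 0 255")

```text
time_s: 4.65
tool_pos: [0.488, -0.1718, 0.0709]
tool_rot: [180.0, -0.1, -16.4]
force: [-0.1, -1.1, 4.6]
grip_width: 0.0001
grasp_force: 2.1
```

arm_command(series="0 0 1 0 255;0 0 1 0 255;0 0 1 0 255;0 0 1 0 255;0 0 0 0 255;0 0 0 0 255;0 0 0 0 255")

```text
time_s: 5.23
tool_pos: [0.4881, -0.1719, 0.0683]
tool_rot: [180.0, -0.1, -16.4]
force: [-3.7, 0.8, 14.6]
grip_width: 0.0004
grasp_force: 7.5
```

The button bottomed out at 14.6 N, against the hard stop. Next I retract and go over the cover.

arm_command(series="0 0 -3 0 255;0 0 -6 0 255;0 0 -12 0 255;0 0 -18 0 255;0 0 -18 0 255;0 0 -18 0 255;0 0 -18 0 255;0 0 -18 0 255;0 0 -18 0 255;0 0 -18 0 255;0 0 -18 0 255;0 0 -18 0 255;0 0 -18 0 255;0 0 -18 0 255;0 0 -18 0 255;0 0 -18 0 255;0 0 -18 0 255;0 0 -12 0 255;0 0 -6 0 255;0 0 0 0 255")

```text
time_s: 6.9
tool_pos: [0.4878, -0.1716, 0.3586]
tool_rot: [180.0, -0.1, -16.4]
force: [0.2, -0.4, -0.9]
grip_width: 0.0007
grasp_force: 0.0
```

Run:
```python
from h import *
np.set_printoptions(precision=4,suppress=True)
o=telemetry.get_obs();print(o['time_s'],o['tool_pos'],o['tool_rot'],o['qpos'])
a=cams.read_camera("scene");b=cams.read_camera("side");w=cams.read_camera('wrist')
cv2.imwrite('pics/w2.png',w);cv2.imwrite('pics/s2.png',b)
for c,s in reds(b,(230,320,150,210)):print(c,s)
```

```text
6.9 [ 0.4878 -0.1716  0.3586] [179.9915  -0.079  -16.3933] [ 38.0049   1.1315 -21.8444  87.8184   0.4298  91.0523 -90.2204]
[286.7108 169.1325] [280 165  13  10  83]
[270.4333 180.8   ] [266 178   9   6  30]
[252.8837 192.3953] [249 190   9   6  43]
```

View pics/s2.png

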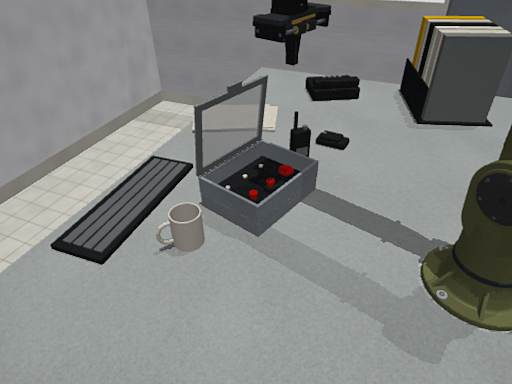

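The side view shows the button sprung back at (287,169), the cover unmoved and the closed gripper at (291,45), clear above everything.

arm_command(series="6 -3 0 0 255;12 -5 0 0 255;14 -6 0 0 255;14 -6 0 0 255;14 -6 0 0 255;14 -6 0 0 255;14 -6 0 0 255;14 -6 0 0 255;14 -6 0 0 255;14 -6 0 0 255;14 -6 0 0 255;14 -6 0 0 255;12 -5 0 0 255;0 -2.5 0 0 255;0 0 0 0 255;0 0 0 0 255")

```text
time_s: 8.38
tool_pos: [0.6716, -0.1468, 0.3568]
tool_rot: [180.0, 0.1, -16.4]
force: [0.3, 0.2, -0.4]
grip_width: 0.0004
grasp_force: 0.0
```

arm_command(series="0 0 5 0 255;0 0 10 0 255;0 0 12 0 255;0 0 12 0 255;0 0 12 0 255;0 0 12 0 255;0 0 12 0 255;0 0 10 0 255;0 0 5 0 255;0 0 0 0 255;0 0 0 0 255")

```text
time_s: 9.3
tool_pos: [0.672, -0.1472, 0.2675]
tool_rot: [180.0, 0.0, -16.4]
force: [-1.2, -0.3, 0.2]
grip_width: 0.0005
grasp_force: 0.0
```

Run:
```python
from h import *
b=cams.read_camera("side");a=cams.read_camera("scene")
cv2.imwrite('pics/s3.png',cv2.hconcat([cv2.resize(b[:240,130:380],None,fx=1.6,fy=1.6),cv2.resize(a[60:300,150:400],None,fx=1.6,fy=1.6)]))
print(telemetry.get_obs()['tool_pos'])
```

```text
[ 0.67241449 -0.14715371  0.26843031]
```

View pics/s3.png

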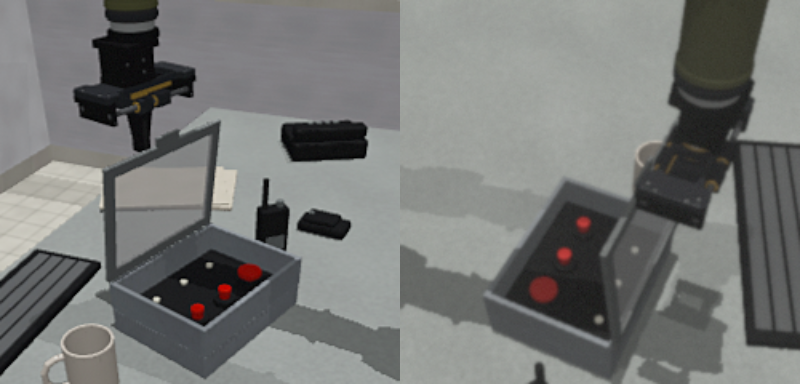

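The fingertip is behind the cover and centred near the tab, at crop (142,150). I'll work out the arc steps now.

Run:
```python
import numpy as np
th=np.concatenate([np.linspace(1.475,.3,41),np.linspace(.3,0,26)[1:]])
r=175
P=np.c_[110-r*np.cos(th)+8*np.sin(th),95+r*np.sin(th)+8*np.cos(th)]
P=np.round(P*2)/2
print(P[0],P[-1])
d=np.diff(P,axis=0)
for k in range(0,len(d),20): print(k,th[min(k+20,len(th)-1)],P[min(k+20,len(P)-1)],';'.join(f"{x:g} 0 {-z:g} 0 255" for x,z in d[k:k+20]))
```

```text
[101. 270.] [-65. 103.]
0 0.8875000000000001 [  5.5 236. ] -5 0 0.5 0 255;-5 0 0.5 0 255;-5 0 0.5 0 255;-5 0 1 0 255;-5.5 0 0.5 0 255;-5 0 1.5 0 255;-5 0 1 0 255;-5 0 1.5 0 255;-4.5 0 1.5 0 255;-5 0 1.5 0 255;-5 0 2 0 255;-4.5 0 2 0 255;-5 0 2 0 255;-4.5 0 2 0 255;-4.5 0 2.5 0 255;-4.5 0 2.5 0 255;-4.5 0 2.5 0 255;-4.5 0 3 0 255;-4 0 2.5 0 255;-4.5 0 3 0 255
20 0.3 [-55.  154.5] -4 0 3.5 0 255;-4 0 3 0 255;-4 0 3.5 0 255;-3.5 0 3.5 0 255;-4 0 3.5 0 255;-3.5 0 3.5 0 255;-3.5 0 4 0 255;-3 0 4 0 255;-3.5 0 4 0 255;-3 0 4 0 255;-3 0 4 0 255;-3 0 4.5 0 255;-2.5 0 4 0 255;-3 0 4.5 0 255;-2.5 0 4.5 0 255;-2 0 4.5 0 255;-2.5 0 5 0 255;-2 0 4.5 0 255;-2 0 5 0 255;-2 0 4.5 0 255
40 0.06 [-64.  113.5] -0.5 0 2 0 255;-0.5 0 2 0 255;-1 0 2 0 255;-0.5 0 2 0 255;-0.5 0 2 0 255;-0.5 0 2 0 255;-0.5 0 2 0 255;-1 0 2 0 255;-0.5 0 2.5 0 255;0 0 2 0 255;-0.5 0 2 0 255;-0.5 0 2 0 255;-0.5 0 2 0 255;-0.5 0 2 0 255;-0.5 0 2 0 255;0 0 2 0 255;-0.5 0 2.5 0 255;0 0 2 0 255;-0.5 0 2 0 255;0 0 2 0 255
60 0.0 [-65. 103.] -0.5 0 2 0 255;0 0 2 0 255;-0.5 0 2.5 0 255;0 0 2 0 255;0 0 2 0 255
```

arm_command(series="-4 0 0 0 255;-6 0 0 0 255;-6 0 0 0 255;-6 0 0 0 255;-4 0 0 0 255;-3 0 0 0 255;-2 0 0 0 255;-2 0 0 0 255;-2 0 0 0 255;0 0 0 0 255;0 0 0 0 255")

```text
time_s: 10.32
tool_pos: [0.6384, -0.1373, 0.2675]
tool_rot: [180.0, -0.0, -16.4]
force: [-0.0, -0.5, -0.2]
grip_width: 0.0003
grasp_force: 0.0
```

arm_command(series="-3 0 0 0 255;-4 0 0.5 0 255;-5 0 0.5 0 255;-5 0 1 0 255;-5.5 0 0.5 0 255;-5 0 1.5 0 255;-5 0 1 0 255;-5 0 1.5 0 255;-4.5 0 1.5 0 255;-5 0 1.5 0 255;-5 0 2 0 255;-4.5 0 2 0 255;-5 0 2 0 255;-4.5 0 2 0 255;-4.5 0 2.5 0 255;-4.5 0 2.5 0 255;-4.5 0 2.5 0 255;-4.5 0 3 0 255;-4 0 2.5 0 255;-4.5 0 3 0 255")

```text
time_s: 11.98
tool_pos: [0.5492, -0.1111, 0.2337]
tool_rot: [180.0, 0.0, -16.4]
force: [0.5, -1.1, 2.1]
grip_width: 0.0003
grasp_force: 1.2
```

arm_command(series="-4 0 3 0 255;-4 0 3 0 255;-4 0 3.5 0 255;-3.5 0 3.5 0 255;-4 0 3.5 0 255;-3.5 0 3.5 0 255;-3.5 0 4 0 255;-3 0 4 0 255;-3.5 0 4 0 255;-3 0 4 0 255;-3 0 4 0 255;-3 0 4.5 0 255;-2.5 0 4 0 255;-3 0 4.5 0 255;-2.5 0 4.5 0 255;-2 0 4 0 255;-2.5 0 4 0 255;-2 0 4 0 255;-2 0 4 0 255;-2 0 3 0 255")

```text
time_s: 13.65
tool_pos: [0.4915, -0.0937, 0.1571]
tool_rot: [-180.0, -0.0, -16.4]
force: [1.0, -0.5, 0.3]
grip_width: 0.0005
grasp_force: 0.9
```

arm_command(series="-0.5 0 2 0 255;-0.5 0 2 0 255;-1 0 2 0 255;-0.5 0 2 0 255;-0.5 0 2 0 255;-0.5 0 2 0 255;-0.5 0 2 0 255;-1 0 2 0 255;-0.5 0 2 0 255;0 0 2 0 255;-0.5 0 2 0 255;-0.5 0 2 0 255;-0.5 0 2 0 255;-0.5 0 2 0 255;-0.5 0 2 0 255;0 0 2 0 255;-0.5 0 2 0 255;0 0 1 0 255;0 0 1 0 255;0 0 0 0 255")

```text
time_s: 15.32
tool_pos: [0.4832, -0.0917, 0.1212]
tool_rot: [180.0, 0.0, -16.4]
force: [-0.2, 1.0, 1.0]
grip_width: 0.0004
grasp_force: 0.2
```

arm_command(series="0 0 1 0 255;0 0 1 0 255;0 0 1 0 255;0 0 1 0 255;0 0 1 0 255;0 0 1 0 255;0 0 1 0 255;0 0 1 0 255;0 0 1 0 255;0 0 1 0 255;0 0 1 0 255;0 0 1 0 255;0 0 1 0 255;0 0 1 0 255;0 0 1 0 255;0 0 1 0 255;0 0 1 0 255;0 0 0.5 0 255;0 0 0.5 0 255;0 0 0 0 255")

```text
time_s: 16.98
tool_pos: [0.4836, -0.0917, 0.1035]
tool_rot: [-180.0, -0.0, -16.4]
force: [0.5, -0.1, -0.7]
grip_width: 0.0005
grasp_force: 0.0
```

arm_command(series="0 0 0.5 0 255;0 0 0.5 0 255;0 0 0.5 0 255;0 0 0.5 0 255;0 0 0.5 0 255;0 0 0.5 0 255;0 0 0 0 255;0 0 0 0 255;0 0 0 0 255")

```text
time_s: 17.73
tool_pos: [0.4838, -0.0917, 0.1032]
tool_rot: [179.9, -0.0, -16.4]
force: [-8.6, 2.1, 20.1]
grip_width: 0.0004
grasp_force: 9.6
```

arm_command(series="0 0 -1 0 255;0 0 -2 0 255;0 0 -4 0 255;0 0 -8 0 255;0 0 -10 0 255;0 0 -10 0 255;0 0 -10 0 255;0 0 -10 0 255;0 0 -10 0 255;0 0 -10 0 255;0 0 -10 0 255;0 0 -10 0 255;0 0 -10 0 255;0 0 -10 0 255;0 0 -5 0 255;0 0 0 0 255;0 0 0 0 255")

```text
time_s: 19.15
tool_pos: [0.4835, -0.0917, 0.2206]
tool_rot: [180.0, -0.0, -16.4]
force: [-0.2, -0.1, -0.4]
grip_width: 0.0005
grasp_force: 0.0
```

Run:
```python
from h import *
b=cams.read_camera("side");a=cams.read_camera("scene")
cv2.imwrite('pics/s4.png',cv2.hconcat([cv2.resize(b[60:260,130:330],None,fx=2,fy=2),cv2.resize(a[140:340,150:350],None,fx=2,fy=2)]))
```

```text
(no output)
```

View pics/s4.png

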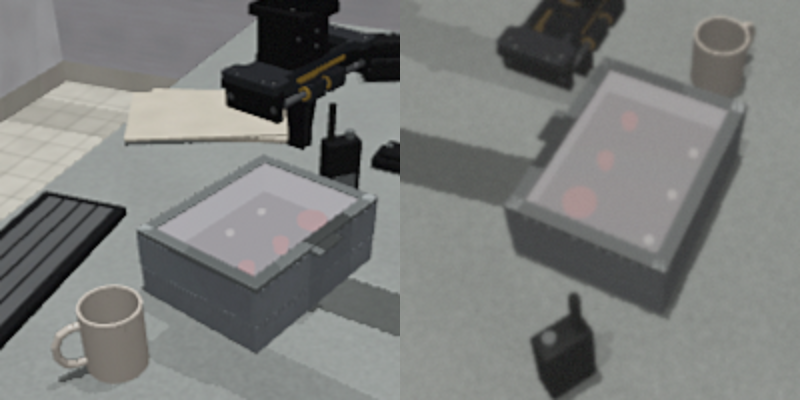

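The cover lies flat on the rim in both views, with its tab at (325,248) in the left crop. The mug and radio are undisturbed and the gripper is clear.

```bash
python3 -c "
from cell import env
print(env.sign_off())"
```

```text
the job is handed in; nothing more can be done
None
```

The large button was pressed to its stop and sprang back, the small buttons were never touched, and the cover was eased fully shut; the job was handed in at about 19 s with the arm clear, and I saw no change to the mug, radio or mouse.

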